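# Bring the trolley wheel's valve to the top

### The arm

A 7-joint arm with a two-finger parallel gripper is mounted at the origin on the work surface. World frame = base frame: x ahead of the robot, y to its left, z up, the work surface at z = 0. Lengths are in m, angles in rad, forces in N, time in s.
With the tool pointing down it reaches from about 0.4 to 0.85 m from the base axis. Payload 10.4 kg.
Tool frame: the origin (TCP) lies midway between the tips of the shut fingers; the grasp point (between the pads) lies 19 mm behind it; y points along the fingers, x is the direction in which the jaws open and shut, and the axes are right-handed (so a half turn about y gives the same grasp; the last joint's range is limited). The gripper opens to 87 mm and grips with 3 to 60 N. Pads are 19 mm wide; open, the fingers measure 117 mm over their backs; the gripper's body (75 mm by 190 mm) begins 51 mm behind the grasp point.
Start: joints at [-1.282, 0.332, -0.065, 1.46, 0.022, 1.35, -0.088], TCP at [0.192, 0.595, 0.223] pointing down, gripper open.
Joint ranges: [-2.6, 2.6], [-0.5, 2.12], [-1.47, 1.34], [0.16, 2.42], [-1.27, 4.41], [0.06, 2.06], [-2.6, 2.6]. Speed limits (rad/s): [2.22, 2.22, 2.79, 2.79, 3.14, 3.14, 3.14].

### API

Orientations are given as a unit quaternion [x, y, z, w].
In Python, from bench import * gives the robot as it stands.
- The arm moves only by the tool jog_arm, never from a script. Its argument "commands" is a list of rows, each an object with "translation": the shift along the world's x, y, z in mm, a list of three; "twist": the turn about the world's z in rad. A call has 1 to 20 rows; each row shifts and turns the commanded pose from where the row before left it; what a row does not reach is not made up. A row lasts 1/10 s, in which the tool goes at most 50 mm and 8.59 degrees, less where a joint would pass 70% of its speed; a pose out of reach is approached as far as the arm can. A call is refused whole if a number of a shift passes 50 or a number of a turn 0.15, either way. A call with a gripper value outside its range is refused whole. "grip" is the closure, from 0 (fully open) to 1 (shut), set as the call begins (left out, the last holds). The fingers move at their own pace and stop on an object; "grip_force" is the grip in N (left out, the last holds). Time passes only in rows, so rows that do not move let the fingers close. It gives the time, the measured TCP pose, the force and the opening at its end, in the units of the state.
- read_state(): the state, without advancing time (a new reading comes with each control period).
- camera(name): name is "side" or "top"; returns a dict with "img" (400x640x3 uint8, red, green, blue), "fx", "fy", "cx", "cy" (pixels), "cam_to_world" (4x4, takes a point from camera to world coordinates). Camera axes: x right, y down, z forward; pixel columns grow to the right and rows downward; lengths in m; the calibration is good to about 2 mm. A picture is of the moment at which its call begins. There is no depth.
- close_job(): hands the job in, once; it reports no verdict.
The state is a dict: "time": time; "joint_positions": joint angles; "joint_vel": joint speeds; "joint_torque": joint torques, N m; "ee_pos": TCP position; "eef_rot": TCP orientation; "ft_force": force on the tool from outside, world axes, zero at the start; "torque": the same for the moment, N m; "width": finger opening in m.
Only numpy, scipy, OpenCV 4.12 (cv2) and the standard library are available. Lean on these libraries where they do the work, as an engineer would, in place of code of your own. Each camera call takes 0.05 s, during which the arm holds its last target.

### The job

The printer trolley's spare wheel is mounted on the sloping stand and has to be pumped up. Push its spokes round gently with the fingertips, one spoke after another through the gaps in the three-armed front bracket, until the valve stem stands straight up at the highest point of the wheel, in line with the index pin on the stand, and leave the wheel standing still there. Push on the spokes only: keep off the tyre and the valve stem, and do not lift or shift anything else on the table.

Things in the scene. Friction and masses are not known exactly. Their poses are not given: they have to be found in the camera images.
- stand: Fixed stand, 400 mm wide, facing away from the robot (yaw pi +- 0.35 rad). Origin on the table under the hub; z up, x level towards its high side (next the robot), y level. The wheel lies reclined on it, its plane 30 deg from level. In the stand's frame: uphill in the wheel plane U = (0.866, 0, 0.5), sideways L = (0, 1, 0), the wheel's outward normal (front face, up) N = (-0.5, 0, 0.866).
- hub_center (a point): Centre of the wheel, on its axle, in the wheel's middle plane, 160 mm above the table. Angles about it are counted in the wheel plane from U (0, the highest point) towards L, counter-clockwise positive seen from the front. A plywood plate lies 53 mm behind the middle plane.
- bracket (a point): Middle of the stand's fixed three-armed front bracket, 25 mm along N from hub_center. Its straight arms, 12 mm wide, run out over the tyre to columns (radius 9 mm) 174 mm from the axle at +60, 180 and -60 deg, 19 to 25 mm in front of the wheel's middle plane (bolt heads to 30 mm). Between them are three open windows of 120 deg, centred at 0, +120 and -120 deg.
- index_pin (a point): Tip of the stand's fixed index pin, a 6 mm steel pin on a small post just outside the tyre at the wheel's highest point, 158 mm from the wheel's centre along U, pointing at the hub.
- axle (a joint): Turn of the wheel (rad): 0 with the valve stem at the highest point (so is any whole turn); positive from U towards L. The valve stem is at this angle, the five spokes at this angle + 36, 108, 180, 252 and 324 deg. Turns both ways with no stop within a turn; friction 0.22 N m (about 3 N on a spoke 70 mm out); stays where it is left.
- rim: The wheel's white plastic rim with five straight spokes, turning with the axle. Spokes 13 mm wide and 13 mm deep, centred in the wheel's middle plane, from the hub (radius 20 mm) to the rim (inner radius 112 mm, 26 mm deep). Origin at the wheel's centre, x towards the valve stem, z along N.
- tyre: Black rubber tyre round the rim, 298 mm outside diameter, 31 mm thick, reaching 15.5 mm in front of the wheel's middle plane. Origin at the wheel's centre.
- valve: Valve stem, black rubber with a brass end, on the inside of the rim midway between two spokes, pointing at the hub: 13 mm thick at the foot, 9 mm over the brass end, from radius 113 mm in to radius 86 mm. Origin at the wheel's centre, x axis along the stem, outwards.
- valve_mid (a point): Middle of the valve stem, 99 mm from the wheel's centre.
- top_point (a point): Fixed point of the stand where the middle of the valve stem is when the stem stands straight up: 99 mm uphill of the wheel's centre.
- wash_bottle: Bystander: clear plastic wash bottle, 60 mm diameter, 150 mm high; origin at its underside.
- cup: Bystander: steel cup, 72 mm diameter, 85 mm high; origin at its underside.
- spanner: Bystander: spanner lying flat; origin at its underside.
- screwdriver: Bystander: screwdriver lying flat; origin at its underside.
- sealant: Bystander: small jar with black cap, 48 mm diameter, 75 mm high; origin at its underside.
- reel: Bystander: black filament reel lying flat, 170 mm diameter, 55 mm high; origin at its underside.
- bearing_cup: Bystander: grey printed bearing cup, 44 mm diameter, 35 mm high; origin at its underside.

How it is judged:
By the outcome, as a careful person would: the job done as asked, in the order asked, and still so for the second after the job is handed in, with the robot touching nothing.
It also fails if it takes over 64 s, if anything falls off the work surface, if the arm or the gripper's body presses on something with over 40 N, if the wrist force passes 120 N, or if a joint passes its speed limit or range.

## Working session

There is one attempt and no reset: what is moved stays moved. The work goes in short steps, Python scripts to look and compute and a tool call to move; the robot and the scene stay as the last step left them, time stands still between calls to the robot, and variables do not carry over. Pictures are saved under pics/ and viewed, and the job is handed in when it is done.

Besides the shell and the picture viewer there is one more tool, called after ">>>" as name(argument=value, ...), one argument or row to a line, values as JSON. jog_arm: Moves the arm, as the interface text tells. Its arguments: {"type":"object","properties":{"commands":{"type":"array"},"grip":{"type":"number"},"grip_force":{"type":"number"}},"required":["commands"]}

```bash
mkdir -p pics; ls; python3 - <<'E'
from bench import *
import cv2
s=read_state(); print({k:(v if not hasattr(v,'round') else v) for k,v in s.items()})
for n in("side","top"):
    c=camera(n); cv2.imwrite(f"pics/{n}0.png",c["img"][:,:,::-1]); print(n,c["fx"],c["fy"],c["cx"],c["cy"]); print(c["cam_to_world"])
E
```

```text
pics
{'time': 0.0, 'joint_positions': array([-1.28157919,  0.33289683, -0.06468222,  1.46095133,  0.02159784,
        1.34993554, -0.0885374 ]), 'joint_vel': array([-0.00084306,  0.00105606,  0.00056143, -0.00056563, -0.00117399,
        0.00053245, -0.00029805]), 'joint_torque': array([-7.26260150e-04, -6.23270202e+01,  2.42435164e-02, -3.89873922e+01,
       -6.12687715e-02,  4.00505948e-02,  1.51535382e-04]), 'ee_pos': array([0.19163492, 0.59446916, 0.22173355]), 'eef_rot': array([ 0.57191335,  0.41587548, -0.4166983 , -0.57124884]), 'ft_force': array([-0.42025142, -0.07843631, -0.26400669]), 'torque': array([-0.02659914,  0.00246383, -0.08117062]), 'width': 0.0867471781306621}
side 491.03489511062776 491.03489511062776 326.81864071568936 197.02626055445188
[[-0.9632656  -0.18134785  0.19807154  0.18486907]
 [-0.2681058   0.69182909 -0.67044149  1.01640686]
 [-0.01544853 -0.69891736 -0.71503557  1.18133786]
 [ 0.          0.          0.          1.        ]]
top 370.65074942875844 370.65074942875844 319.1485037449031 196.91937490516287
[[ 0.01715372 -0.98094753  0.19351405  0.27592533]
 [-0.99934387 -0.01064597  0.03461934  0.01051896]
 [-0.03189961 -0.19398093 -0.98048652  1.16799617]
 [ 0.          0.          0.          1.        ]]
```

View pics/side0.png

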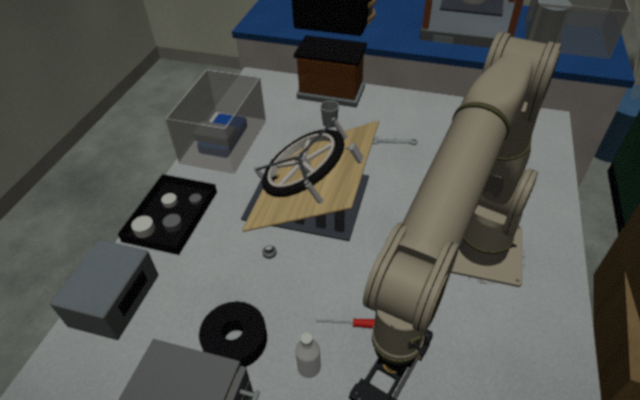

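View pics/top0.png

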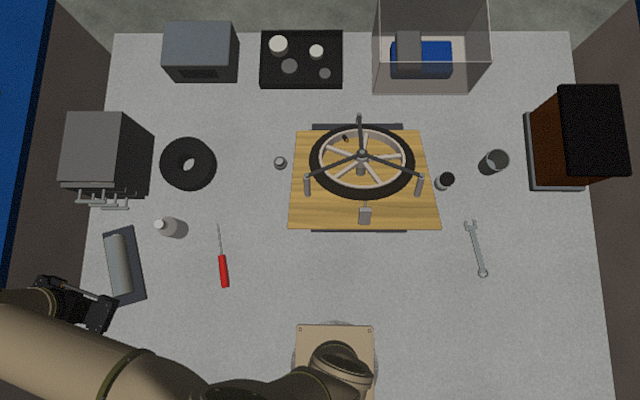

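```bash
python3 - <<'E'
import cv2
a=cv2.imread("pics/top0.png")[100:240,280:460]; cv2.imwrite("pics/topz.png",cv2.resize(a,None,fx=4.2,fy=4.2,interpolation=cv2.INTER_CUBIC))
a=cv2.imread("pics/side0.png")[90:250,230:430]; cv2.imwrite("pics/sidez.png",cv2.resize(a,None,fx=3.7,fy=3.7,interpolation=cv2.INTER_CUBIC))
E
```

```text
(no output)
```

View pics/topz.png

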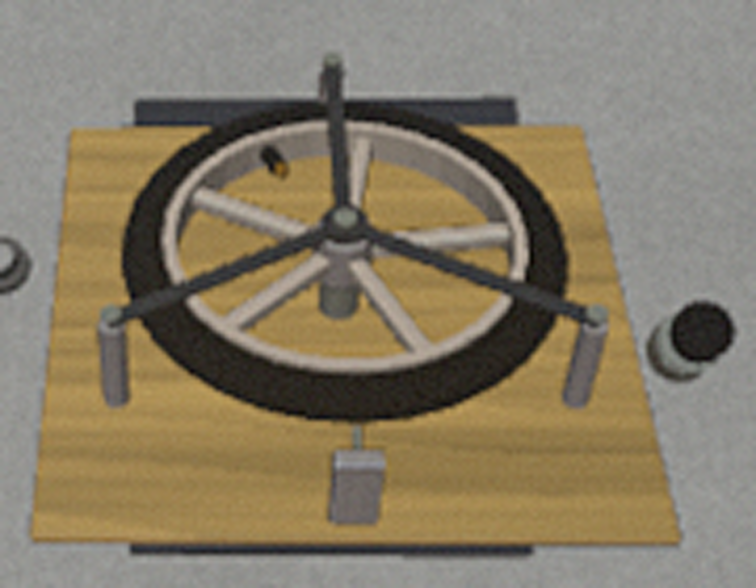

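View pics/sidez.png

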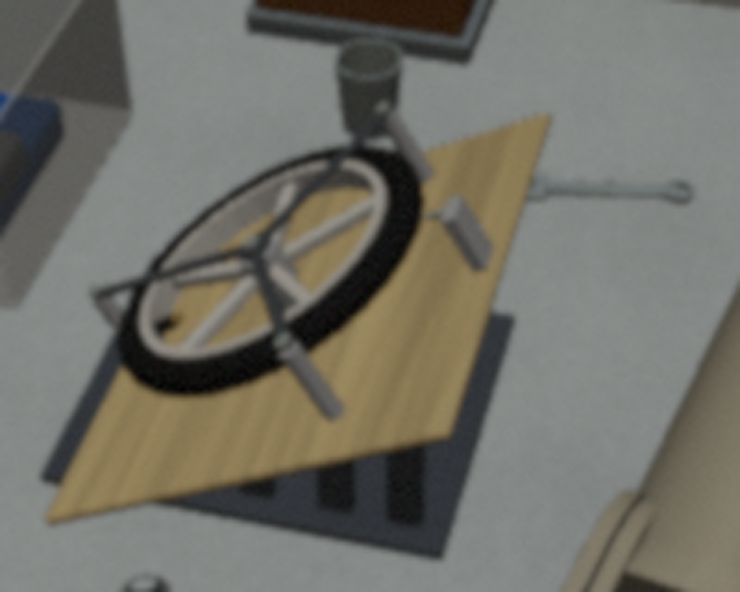

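```bash
cat > h.py <<'E'
from bench import *
import numpy as np, cv2
from scipy.optimize import least_squares
U=np.array([.866,0,.5]);L=np.array([0,1.,0]);N=np.array([-.5,0,.866])
def R(y): return np.array([[np.cos(y),-np.sin(y),0],[np.sin(y),np.cos(y),0],[0,0,1]])
def pt(p,r,a,n): # wheel coords -> world ; p=(x,y,yaw)
    a=np.radians(a); return R(p[2])@(np.array([0,0,.16])+r*(np.cos(a)*U+np.sin(a)*L)+n*N)+np.array([p[0],p[1],0])
def proj(c,P):
    T=np.linalg.inv(c["cam_to_world"]); q=T[:3,:3]@P+T[:3,3]
    return np.array([c["fx"]*q[0]/q[2]+c["cx"],c["fy"]*q[1]/q[2]+c["cy"]])
def ray_wheel(c,uv,p,n=0.0): # pixel -> (r,ang) in plane at n
    T=c["cam_to_world"]; d=T[:3,:3]@np.array([(uv[0]-c["cx"])/c["fx"],(uv[1]-c["cy"])/c["fy"],1]); o=T[:3,3]
    Rw=R(p[2]); h=np.array([p[0],p[1],.16]); nn=Rw@N; t=((h+n*nn-o)@nn)/(d@nn); q=Rw.T@(o+t*d-h)
    u,l=q@U,q@L; return np.hypot(u,l),np.degrees(np.arctan2(l,u))
E
python3 - <<'E'
from h import *
T=camera("top");S=camera("side")
o=[(T,(112,315),174,-60,30),(T,(597,315),174,60,30),(T,(332,62),174,180,30),(T,(345,217),0,0,32),
(S,(100,293),174,180,30),(S,(287,343),174,-60,30),(S,(385,105),174,60,30),(S,(258,248),0,0,32),(T,(358,425),158,0,0),(S,(428,215),158,0,0)]
ob=[(c,np.array(u)/(4.2 if c is T else 3.7)+((280,100) if c is T else (230,90)),r/1000,a,n/1000) for c,u,r,a,n in o]
f=lambda p:np.concatenate([proj(c,pt(p,r,a,n))-u for c,u,r,a,n in ob])
s=least_squares(f,[.6,-.1,np.pi]); print(s.x,np.round(f(s.x).reshape(-1,2),1).tolist())
np.save("p.npy",s.x)
for c,cr in((T,(275,160)),(T,(284,172)),(T,(262,150))): print(ray_wheel(c,np.array(cr)/4.2+(280,100),s.x))
for cr in((165,323),(177,320)): print('S',ray_wheel(S,np.array(cr)/3.7+(230,90),s.x))
for cr in((200,200),(360,145),(505,235),(418,340),(235,322)): print('spoke',ray_wheel(T,np.array(cr)/4.2+(280,100),s.x,.0065))
print(read_state()["time"])
E
```

```text
[ 0.58028739 -0.07080694  3.15730784] [[-0.6, 0.6], [0.1, -0.2], [-0.5, -0.3], [-0.2, 0.5], [-1.2, -1.3], [-0.2, -1.3], [-0.5, -0.1], [-1.8, -2.7], [-0.4, 2.3], [0.5, 1.0]]
(np.float64(0.10709497458216613), np.float64(-157.21650640468994))
(np.float64(0.09261835958589097), np.float64(-157.46033768048565))
(np.float64(0.12098671381579383), np.float64(-155.34772916992105))
S (np.float64(0.10705165781615131), np.float64(-158.6071004302835))
S (np.float64(0.09485024974961856), np.float64(-155.243747496481))
spoke (np.float64(0.10677664335540256), np.float64(-117.39411281420726))
spoke (np.float64(0.10820038395786329), np.float64(169.8674940648852))
spoke (np.float64(0.11021507988648709), np.float64(95.77865814723843))
spoke (np.float64(0.0956932186789745), np.float64(26.673376359843946))
spoke (np.float64(0.09957053012290101), np.float64(-46.43358928655051))
0.2
```

```bash
python3 - <<'E'
from h import *
from scipy.spatial.transform import Rotation as Q
print(Q.from_quat(read_state()["eef_rot"]).as_matrix().round(3))
p=np.load("p.npy")
for a in(-38,-33,-10,0,10,20,30,40): print(a,(1000*pt(p,.072,a,-.006)).round())
E
```

```text
[[ 0.307 -0.    -0.952]
 [ 0.952 -0.001  0.307]
 [-0.001 -1.    -0.   ]]
-38 [527. -27. 183.]
-33 [524. -32. 185.]
-10 [516. -59. 190.]
0 [515. -72. 191.]
10 [516. -84. 190.]
20 [519. -96. 189.]
30 [ 524. -108.  186.]
40 [ 530. -118.  182.]
```

>>> jog_arm(
  commands=[
    {"translation": [0, 0, 25], "twist": 0.1},
    {"translation": [10, 0, 25], "twist": 0.1},
    {"translation": [20, -20, 25], "twist": 0.1},
    {"translation": [20, -35, 0], "twist": 0.01},
    {"translation": [20, -35, 0], "twist": 0},
    {"translation": [20, -35, 0], "twist": 0},
    {"translation": [20, -35, 0], "twist": 0},
    {"translation": [20, -35, 0], "twist": 0},
    {"translation": [20, -35, 0], "twist": 0},
    {"translation": [20, -35, 0], "twist": 0},
    {"translation": [20, -35, 0], "twist": 0},
    {"translation": [20, -35, 0], "twist": 0},
    {"translation": [20, -35, 0], "twist": 0},
    {"translation": [20, -35, 0], "twist": 0},
    {"translation": [20, -35, 0], "twist": 0},
    {"translation": [20, -35, 0], "twist": 0},
    {"translation": [20, -35, 0], "twist": 0},
    {"translation": [0, -35, 0], "twist": 0},
    {"translation": [0, -30, 0], "twist": 0},
    {"translation": [0, 0, 0], "twist": 0},
  ],
  grip=1,
  grip_force=20,
)

```text
time: 2.2
ee_pos: [0.5017, 0.015, 0.2978]
eef_rot: [0.502, 0.498, -0.498, -0.502]
ft_force: [0.4, 0.3, 0.2]
width: 0.0005
```

>>> jog_arm(
  commands=[
    {"translation": [7, -26, 0], "twist": 0},
    {"translation": [7, -26, 0], "twist": 0},
    {"translation": [0, -23, -20], "twist": 0},
    {"translation": [0, 0, -20], "twist": 0},
    {"translation": [0, 0, -20], "twist": 0},
    {"translation": [0, 0, -15], "twist": 0},
    {"translation": [0, 0, -15], "twist": 0},
    {"translation": [0, 0, -10], "twist": 0},
    {"translation": [0, 0, -7], "twist": 0},
    {"translation": [0, 0, 0], "twist": 0},
    {"translation": [0, 0, 0], "twist": 0},
  ],
)

```text
time: 3.3
ee_pos: [0.516, -0.055, 0.191]
eef_rot: [0.501, 0.5, -0.499, -0.5]
ft_force: [-0.1, -0.2, 0.1]
width: 0.0005
```

```bash
cat > look.py <<'E'
from h import *; import sys
n=sys.argv[1]
a=camera("top")["img"][100:240,280:460,::-1]; cv2.imwrite(f"pics/t{n}.png",cv2.resize(a,None,fx=4.2,fy=4.2,interpolation=cv2.INTER_CUBIC))
a=camera("side")["img"][90:250,230:430,::-1]; cv2.imwrite(f"pics/s{n}.png",cv2.resize(a,None,fx=3.7,fy=3.7,interpolation=cv2.INTER_CUBIC))
s=read_state(); print(s["time"],s["ee_pos"],s["ft_force"])
E
python3 look.py 1
```

```text
3.4 [ 0.51611627 -0.05508764  0.19125417] [ 0.05788187  0.26463951 -0.1263016 ]
```

View pics/s1.png

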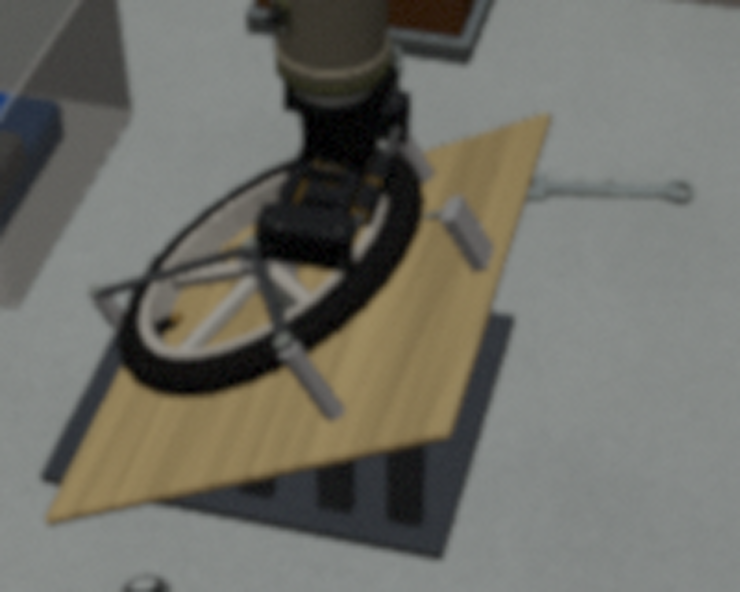

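View pics/t1.png

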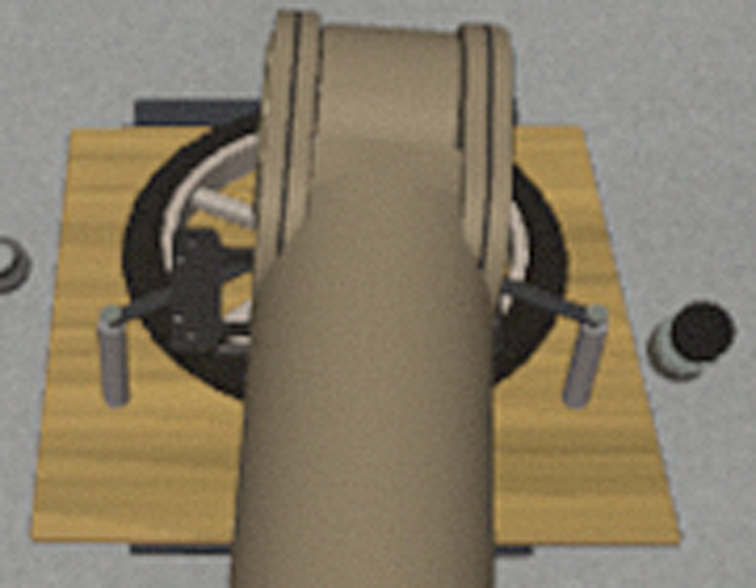

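>>> jog_arm(
  commands=[
    {"translation": [-0.5, -6, 0], "twist": 0},
    {"translation": [-0.5, -6, 0], "twist": 0},
    {"translation": [0, -5, 0], "twist": 0},
    {"translation": [0, -4, 0], "twist": 0},
    {"translation": [0.5, -4, -0.5], "twist": 0},
    {"translation": [0.5, -4, -0.5], "twist": 0},
    {"translation": [1, -4, -0.3], "twist": 0},
    {"translation": [1, -4, -0.4], "twist": 0},
    {"translation": [1, -4, -0.4], "twist": 0},
    {"translation": [1.5, -4, -0.8], "twist": 0},
    {"translation": [1.7, -4, -1], "twist": 0},
    {"translation": [1.8, -4, -1.2], "twist": 0},
    {"translation": [2.2, -4, -1.3], "twist": 0},
    {"translation": [2.4, -4, -1.6], "twist": 0},
  ],
)

```text
time: 4.8
ee_pos: [0.5285, -0.1165, 0.1825]
eef_rot: [-0.5, -0.5, 0.5, 0.5]
ft_force: [-1.4, 3.0, 0.4]
width: 0.0002
```

>>> jog_arm(
  commands=[
    {"translation": [-2, 5, 1], "twist": 0},
    {"translation": [0, 3, 0], "twist": 0},
    {"translation": [0, 0, 20], "twist": 0},
    {"translation": [0, 0, 25], "twist": 0},
    {"translation": [0, 15, 0], "twist": 0},
    {"translation": [0, 25, 0], "twist": 0},
    {"translation": [0, 25, 0], "twist": 0},
    {"translation": [0, 16, 0], "twist": 0},
    {"translation": [0, 0, 0], "twist": 0},
  ],
)

```text
time: 5.7
ee_pos: [0.5264, -0.0245, 0.2286]
eef_rot: [0.499, 0.501, -0.5, -0.499]
ft_force: [-0.6, 0.3, -0.1]
width: 0.0005
```

```bash
python3 look.py 2
```

```text
5.8 [ 0.52630949 -0.02768035  0.22870681] [ 0.25135276 -0.849063    0.20984759]
```

View pics/s2.png

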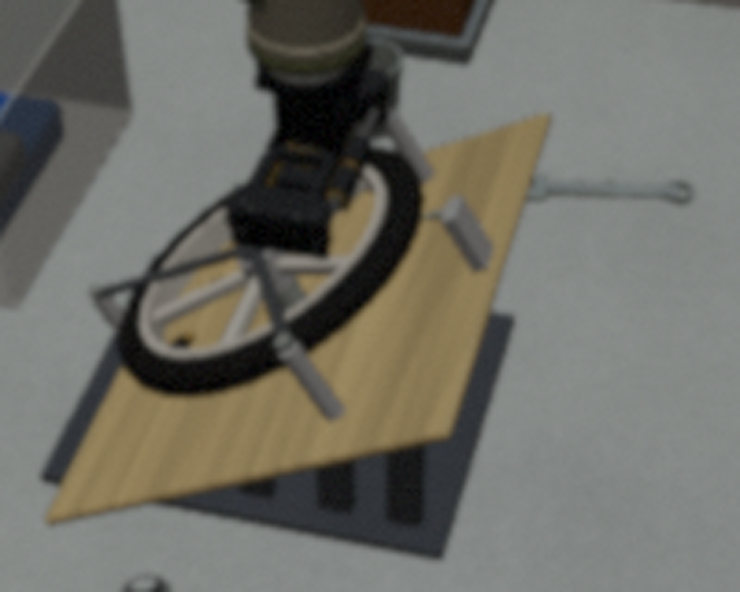

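View pics/t2.png

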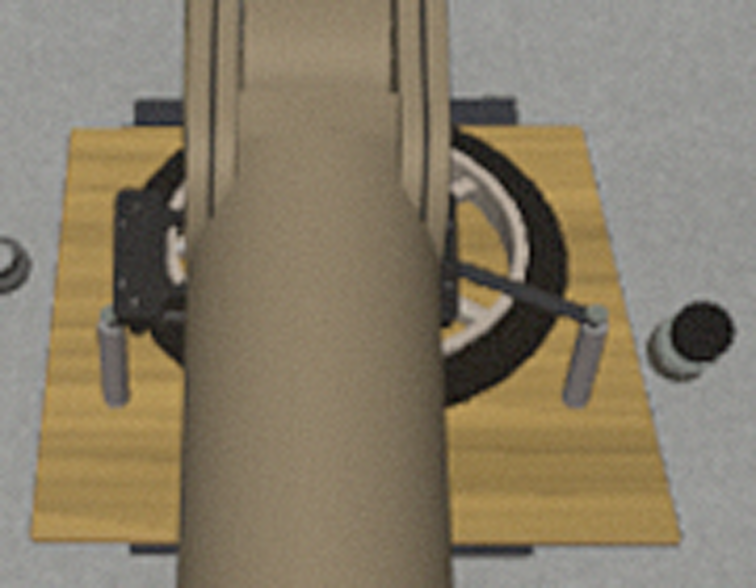

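```bash
python3 - <<'E'
from h import *
p=np.load("p.npy");S=camera("side");T=camera("top")
for n,cr in((0,(182,341)),(.0065,(340,266)),(.0065,(165,310)),(.0065,(234,328))): print(ray_wheel(S,np.array(cr)/3.7+(230,90),p,n))
for cr in((487,308),(465,185)): print('T',ray_wheel(T,np.array(cr)/4.2+(280,100),p,.0065))
print(ray_wheel(S,np.array((322,295))/3.7+(230,90),p,.013))
E
```

```text
(np.float64(0.09888376370881981), np.float64(-132.86659929214179))
(np.float64(0.095527386142586), np.float64(-24.44479241492045))
(np.float64(0.10334974021917762), np.float64(-163.47784147291222))
(np.float64(0.08420165082130276), np.float64(-92.47497672306743))
T (np.float64(0.10643256899083463), np.float64(57.26465676348471))
T (np.float64(0.1082837599486296), np.float64(125.10426080998786))
(np.float64(0.11986679054490273), np.float64(-43.327425970871))
```

>>> jog_arm(
  commands=[
    {"translation": [3, 8, 0], "twist": 0},
    {"translation": [0, 0, -12], "twist": 0},
    {"translation": [0, 0, -12], "twist": 0},
    {"translation": [0, 0, 0], "twist": 0},
    {"translation": [0, 0, 0], "twist": 0},
  ],
)

```text
time: 6.4
ee_pos: [0.5289, -0.0194, 0.204]
eef_rot: [-0.5, -0.499, 0.5, 0.501]
ft_force: [-0.5, -0.6, 0.2]
width: 0.0004
```

>>> jog_arm(
  commands=[
    {"translation": [0, 0, -5], "twist": 0},
    {"translation": [0, 0, -5], "twist": 0},
    {"translation": [0, 0, -5], "twist": 0},
    {"translation": [0, 0, -5], "twist": 0},
    {"translation": [0, 0, -2], "twist": 0},
    {"translation": [0, 0, 0], "twist": 0},
  ],
)

```text
time: 7.0
ee_pos: [0.5291, -0.0191, 0.1822]
eef_rot: [-0.5, -0.499, 0.5, 0.501]
ft_force: [-0.6, 0.4, 0.4]
width: 0.0004
```

>>> jog_arm(
  commands=[
    {"translation": [-1.5, -4, 0.7], "twist": 0},
    {"translation": [-1.5, -4, 1], "twist": 0},
    {"translation": [-1.5, -4, 0.8], "twist": 0},
    {"translation": [-1.8, -4.5, 0.8], "twist": 0},
    {"translation": [-1.5, -4.5, 0.8], "twist": 0},
    {"translation": [-1.5, -4.5, 0.8], "twist": 0},
    {"translation": [-1.2, -4.5, 0.8], "twist": 0},
    {"translation": [-1, -5, 0.8], "twist": 0},
    {"translation": [-0.8, -5, 0.5], "twist": 0},
    {"translation": [-0.7, -5, 0.5], "twist": 0},
    {"translation": [-0.5, -5, 0.3], "twist": 0},
    {"translation": [-0.5, -5, 0.2], "twist": 0},
    {"translation": [0, -5, 0], "twist": 0},
    {"translation": [0.5, -5, -0.2], "twist": 0},
    {"translation": [1, -5, -0.3], "twist": 0},
    {"translation": [1.2, -5, -0.5], "twist": 0},
    {"translation": [1.8, -5, -0.9], "twist": 0},
    {"translation": [2, -5, -1], "twist": 0},
    {"translation": [2.2, -4.5, -1.2], "twist": 0},
    {"translation": [2.4, -4, -1.3], "twist": 0},
  ],
)

```text
time: 9.0
ee_pos: [0.5265, -0.1132, 0.1851]
eef_rot: [-0.5, -0.499, 0.5, 0.501]
ft_force: [-1.3, 3.3, 0.4]
width: 0.0004
```

>>> jog_arm(
  commands=[
    {"translation": [2.4, -4, -1.3], "twist": 0},
    {"translation": [1.5, -2, -1], "twist": 0},
    {"translation": [0, 0, 0], "twist": 0},
  ],
)

```text
time: 9.3
ee_pos: [0.5305, -0.1195, 0.1828]
eef_rot: [0.501, 0.499, -0.5, -0.5]
ft_force: [-0.1, 1.4, 0.6]
width: 0.0005
```

Back off, lift, return to the left side.

>>> jog_arm(
  commands=[
    {"translation": [-2, 5, 1], "twist": 0},
    {"translation": [0, 3, 0], "twist": 0},
    {"translation": [0, 0, 20], "twist": 0},
    {"translation": [0, 0, 25], "twist": 0},
    {"translation": [0, 15, 0], "twist": 0},
    {"translation": [0, 25, 0], "twist": 0},
    {"translation": [0, 25, 0], "twist": 0},
    {"translation": [0, 25, 0], "twist": 0},
    {"translation": [0, 0, 0], "twist": 0},
    {"translation": [0, 0, 0], "twist": 0},
  ],
)

```text
time: 10.3
ee_pos: [0.5283, -0.0203, 0.229]
eef_rot: [0.5, 0.5, -0.5, -0.5]
ft_force: [0.4, -0.5, 0.7]
width: 0.0003
```

```bash
python3 look.py 3
```

```text
10.4 [ 0.52831437 -0.02165803  0.22903792] [0.36609171 0.34526739 0.52644559]
```

View pics/s3.png

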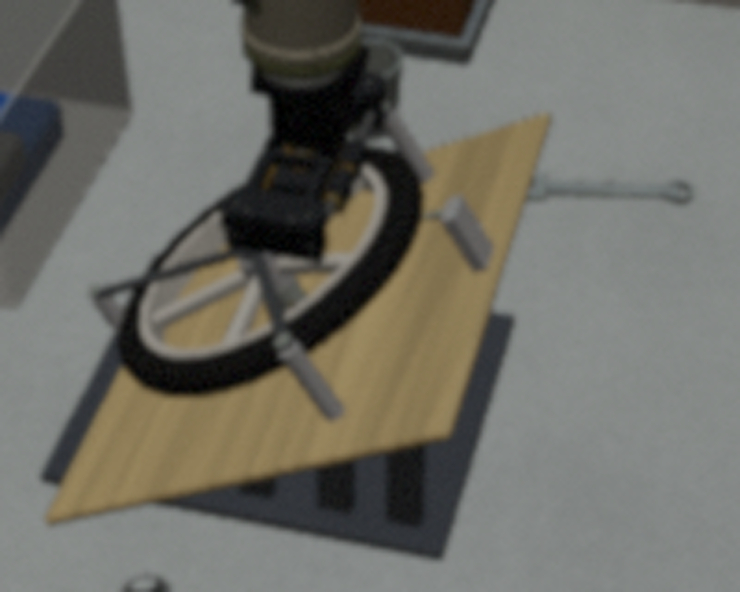

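>>> jog_arm(
  commands=[
    {"translation": [0.7, 2.5, -12], "twist": 0},
    {"translation": [0, 0, -12], "twist": 0},
    {"translation": [0, 0, -8], "twist": 0},
    {"translation": [0, 0, -5], "twist": 0},
    {"translation": [0, 0, -5], "twist": 0},
    {"translation": [0, 0, -5], "twist": 0},
    {"translation": [0, 0, 0], "twist": 0},
  ],
)

```text
time: 11.1
ee_pos: [0.5288, -0.0181, 0.1813]
eef_rot: [-0.5, -0.499, 0.5, 0.501]
ft_force: [1.1, 0.3, -0.3]
width: 0.0003
```

>>> jog_arm(
  commands=[
    {"translation": [-1.5, -4, 0.7], "twist": 0},
    {"translation": [-1.5, -4, 1], "twist": 0},
    {"translation": [-1.5, -4, 0.8], "twist": 0},
    {"translation": [-1.8, -4.5, 0.8], "twist": 0},
    {"translation": [-1.5, -4.5, 0.8], "twist": 0},
    {"translation": [-1.5, -4.5, 0.8], "twist": 0},
    {"translation": [-1.2, -4.5, 0.8], "twist": 0},
    {"translation": [-1, -5, 0.8], "twist": 0},
    {"translation": [-0.8, -5, 0.5], "twist": 0},
    {"translation": [-0.7, -5, 0.5], "twist": 0},
    {"translation": [-0.5, -5, 0.3], "twist": 0},
    {"translation": [-0.5, -5, 0.2], "twist": 0},
    {"translation": [0, -5, 0], "twist": 0},
    {"translation": [0.3, -3, 0], "twist": 0},
    {"translation": [0, 0, 0], "twist": 0},
    {"translation": [0, 0, 0], "twist": 0},
  ],
)

```text
time: 12.7
ee_pos: [0.5152, -0.0819, 0.1899]
eef_rot: [0.501, 0.499, -0.5, -0.501]
ft_force: [-0.3, -0.6, 0.2]
width: 0.0003
```

```bash
python3 look.py 4
```

```text
12.8 [ 0.51529083 -0.08154952  0.18989621] [-0.06996596  0.05993379 -0.44527931]
```

View pics/s4.png

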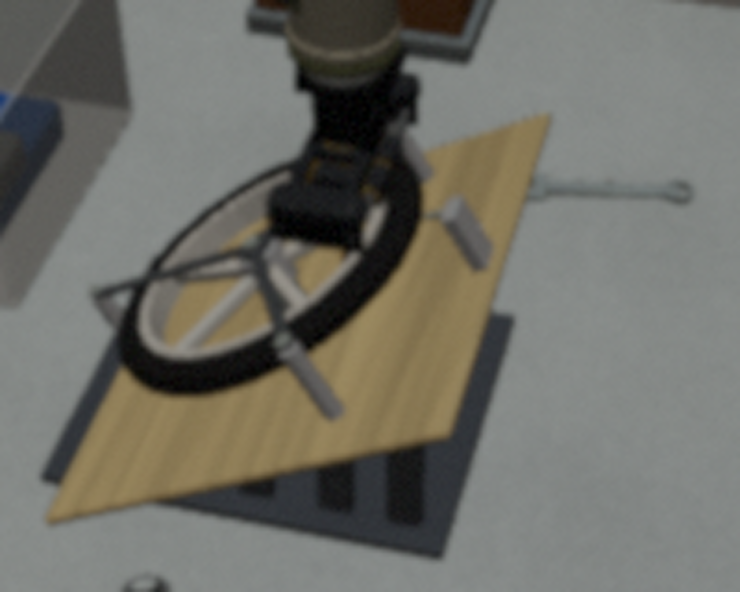

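View pics/t4.png

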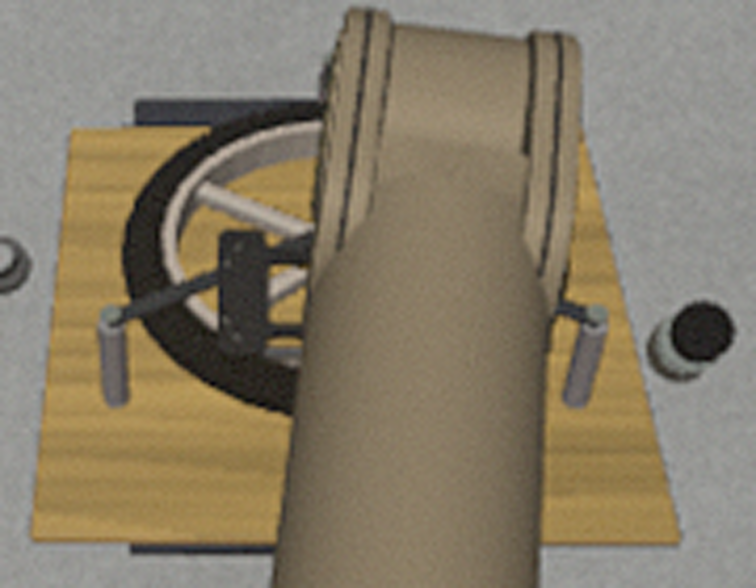

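>>> jog_arm(
  commands=[
    {"translation": [0.7, -3, -0.3], "twist": 0},
    {"translation": [0.8, -3, -0.4], "twist": 0},
    {"translation": [0.8, -3, -0.4], "twist": 0},
    {"translation": [0.5, -1, 0], "twist": 0},
    {"translation": [0, 0, 0], "twist": 0},
    {"translation": [0, 0, 0], "twist": 0},
  ],
)

```text
time: 13.4
ee_pos: [0.5181, -0.0914, 0.1887]
eef_rot: [0.501, 0.499, -0.5, -0.5]
ft_force: [-0.3, 1.2, 0.3]
width: -0.0
```

```bash
python3 look.py 5
```

```text
13.5 [ 0.51806561 -0.09137516  0.18878061] [0.51970783 0.77167046 0.53894303]
```

View pics/t5.png

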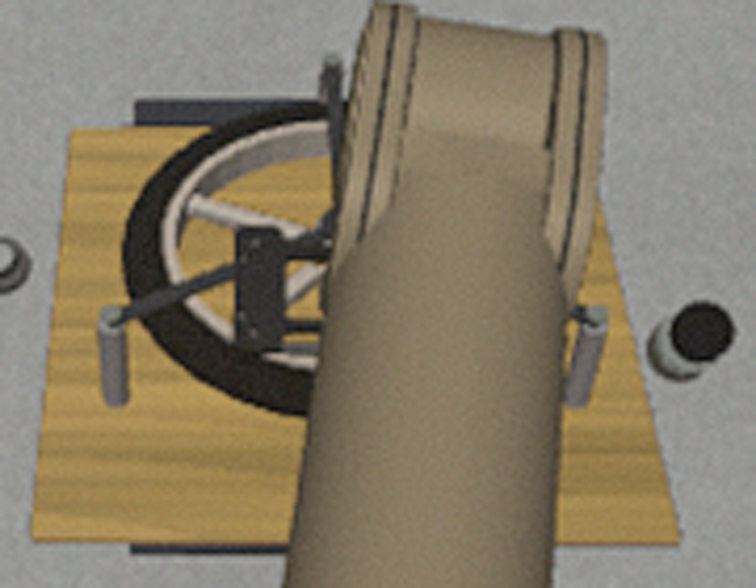

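View pics/s5.png

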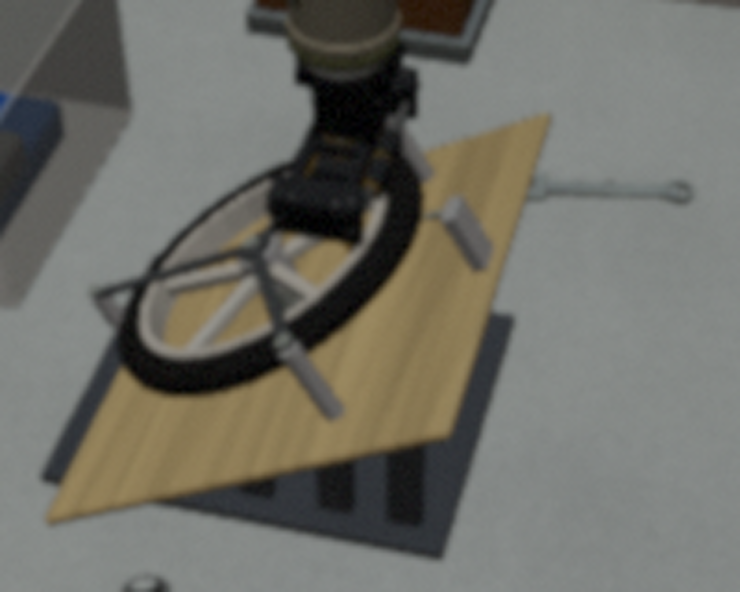

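```bash
python3 - <<'E'
from h import *
p=np.load("p.npy");S=camera("side");T=camera("top")
for cr in((200,208),(245,222)):
    print('T',ray_wheel(T,np.array(cr)/4.2+(280,100),p,.0065))
for cr in((200,335),(220,312)): print('S',ray_wheel(S,np.array(cr)/3.7+(230,90),p,.0065))
# predicted pixel of the -108 spoke at stem=0 
for r in(.105,.08):
  for e in (-.0065,.0065):
    d=np.degrees(e/r); print((proj(T,pt(p,r,-108+d,.0065))-(280,100))*4.2,(proj(S,pt(p,r,-108+d,.0065))-(230,90))*3.7)
E
```

```text
T (np.float64(0.10321892905146049), np.float64(-113.3223036078044))
T (np.float64(0.06930296860901629), np.float64(-112.22647396095849))
S (np.float64(0.09014810340906686), np.float64(-116.5513062573719))
S (np.float64(0.06291933599597582), np.float64(-117.36998022927509))
[195.79800829 210.28152754] [195.18811042 348.49786156]
[189.82974787 222.47922317] [205.53068307 348.56657578]
[230.69206984 217.57612367] [211.58165859 326.93771982]
[224.95838395 229.89121937] [221.93636602 326.87394814]
```

>>> jog_arm(
  commands=[
    {"translation": [0.8, -2, -0.4], "twist": 0},
    {"translation": [0.8, -2, -0.4], "twist": 0},
    {"translation": [0, 0, 0], "twist": 0},
    {"translation": [0, 0, 0], "twist": 0},
    {"translation": [-1, 5, 0], "twist": 0},
    {"translation": [-1, 5, 0], "twist": 0},
    {"translation": [0, 0, 20], "twist": 0},
    {"translation": [0, 0, 25], "twist": 0},
    {"translation": [0, 0, 30], "twist": 0},
    {"translation": [0, 40, 30], "twist": 0},
    {"translation": [0, 50, 0], "twist": 0},
    {"translation": [-10, 50, 0], "twist": 0},
    {"translation": [-10, 50, 0], "twist": 0},
    {"translation": [-10, 40, 0], "twist": 0},
    {"translation": [0, 40, 0], "twist": 0},
    {"translation": [0, 40, 0], "twist": 0},
    {"translation": [0, 0, 0], "twist": 0},
  ],
)

```text
time: 15.3
ee_pos: [0.4863, 0.2293, 0.2923]
eef_rot: [0.498, 0.502, -0.502, -0.499]
ft_force: [-0.4, -0.1, -0.7]
width: 0.0008
```

```bash
python3 look.py 6
```

```text
15.4 [0.48781338 0.22374906 0.29275148] [ 1.03127333 -0.48328498  0.41116249]
```

View pics/t6.png

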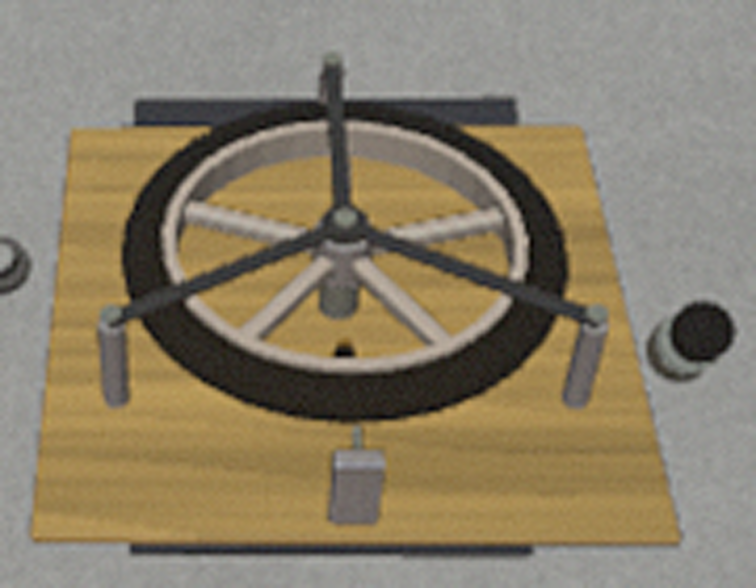

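View pics/s6.png

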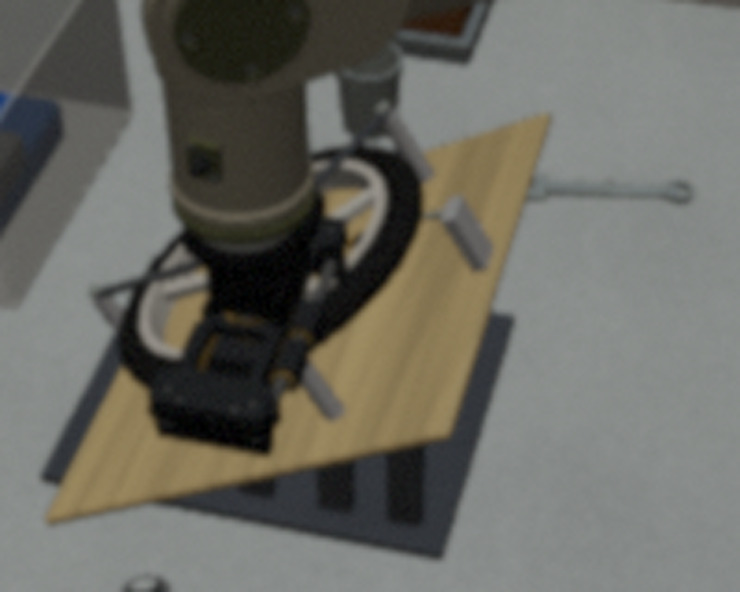

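```bash
python3 - <<'E'
from h import *
p=np.load("p.npy");T=camera("top")
im=np.mean([camera("top")["img"].astype(float) for _ in range(4)],0)
cv2.imwrite("pics/t6b.png",cv2.resize(im[140:210,315:415,::-1].clip(0,255).astype(np.uint8),None,fx=8,fy=8,interpolation=cv2.INTER_CUBIC))
k=lambda x,y,n,l:print(l,ray_wheel(T,np.array((x,y))/4.2+(280,100),p,n))
k(344,348,0,'valve');k(358,430,0,'pin')
k(193,213,.0065,'-108');k(248,332,.0065,'-36');k(438,340,.0065,'36');k(498,218,.0065,'108')
for r,a,n in((0,0,0),(.099,0,0),(.086,0,0),(.158,0,0)): print((proj(T,pt(p,r,a,n))-(280,100))*4.2)
print(read_state()["time"])
E
```

```text
valve (np.float64(0.08598813036249887), np.float64(-2.137832938315399))
pin (np.float64(0.15422619806793886), np.float64(0.4630563625933567))
-108 (np.float64(0.10580951573892446), np.float64(-109.77840843198649))
-36 (np.float64(0.10056588848370938), np.float64(-39.520724776075475))
36 (np.float64(0.10202975979904248), np.float64(32.952171968788214))
108 (np.float64(0.11069938669889877), np.float64(104.68840126708938))
[341.27342924 254.77988987]
[350.335443   363.08463345]
[349.07728356 348.04772891]
[356.33333877 434.76854182]
15.65
```

View pics/t6b.png

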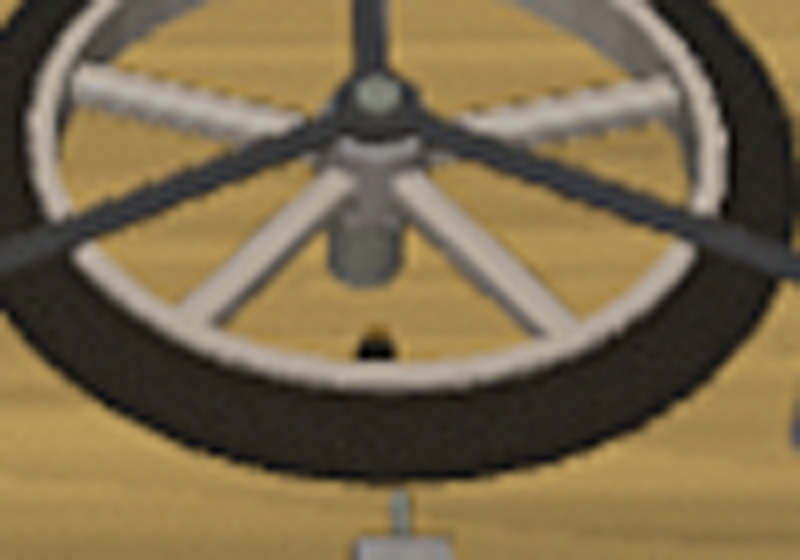

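>>> jog_arm(
  commands=[
    {"translation": [0, -30, 0], "twist": 0},
    {"translation": [4, -45, 0], "twist": 0},
    {"translation": [4, -45, 0], "twist": 0},
    {"translation": [10, -50, 0], "twist": 0},
    {"translation": [10, -50, 0], "twist": 0},
    {"translation": [0, -45, 0], "twist": 0},
    {"translation": [0, -32, 0], "twist": 0},
    {"translation": [0, -10, -15], "twist": 0},
    {"translation": [0, 0, -25], "twist": 0},
    {"translation": [0, 0, -20], "twist": 0},
    {"translation": [0, 0, 0], "twist": 0},
    {"translation": [0, 0, 0], "twist": 0},
  ],
)

```text
time: 16.85
ee_pos: [0.5157, -0.0825, 0.2336]
eef_rot: [0.501, 0.499, -0.499, -0.501]
ft_force: [0.3, -0.8, 0.2]
width: 0.0004
```

>>> jog_arm(
  commands=[
    {"translation": [0, 0, -15], "twist": 0},
    {"translation": [0, 0, -10], "twist": 0},
    {"translation": [0, 0, -10], "twist": 0},
    {"translation": [0, 0, -8], "twist": 0},
    {"translation": [0, 0, 0], "twist": 0},
    {"translation": [1, -4, -0.5], "twist": 0},
    {"translation": [1, -4, -0.5], "twist": 0},
    {"translation": [1, -3, -0.5], "twist": 0},
    {"translation": [0.5, -1.2, -0.3], "twist": 0},
    {"translation": [0, 0, 0], "twist": 0},
    {"translation": [0, 0, 0], "twist": 0},
  ],
)

```text
time: 17.95
ee_pos: [0.5193, -0.0943, 0.1882]
eef_rot: [-0.5, -0.5, 0.5, 0.5]
ft_force: [-0.5, -0.2, -0.7]
width: 0.0005
```

>>> jog_arm(
  commands=[
    {"translation": [0.6, -1.5, -0.3], "twist": 0},
    {"translation": [0.6, -1.5, -0.3], "twist": 0},
    {"translation": [0.5, -1.5, -0.3], "twist": 0},
    {"translation": [0, 0, 0], "twist": 0},
    {"translation": [0, 0, 0], "twist": 0},
  ],
)

```text
time: 18.45
ee_pos: [0.521, -0.0987, 0.1873]
eef_rot: [-0.5, -0.5, 0.5, 0.5]
ft_force: [-0.0, 2.5, -0.1]
width: 0.0006
```

>>> jog_arm(
  commands=[
    {"translation": [-1, 5, 0], "twist": 0},
    {"translation": [-1, 5, 0], "twist": 0},
    {"translation": [0, 0, 20], "twist": 0},
    {"translation": [0, 0, 25], "twist": 0},
    {"translation": [0, 0, 30], "twist": 0},
    {"translation": [0, 40, 30], "twist": 0},
    {"translation": [0, 50, 0], "twist": 0},
    {"translation": [-10, 50, 0], "twist": 0},
    {"translation": [-10, 50, 0], "twist": 0},
    {"translation": [-10, 50, 0], "twist": 0},
    {"translation": [0, 50, 0], "twist": 0},
    {"translation": [0, 50, 0], "twist": 0},
    {"translation": [0, 50, 0], "twist": 0},
    {"translation": [0, 20, 0], "twist": 0},
    {"translation": [0, 0, 0], "twist": 0},
    {"translation": [0, 0, 0], "twist": 0},
  ],
)

```text
time: 20.05
ee_pos: [0.4898, 0.3173, 0.2921]
eef_rot: [0.501, 0.499, -0.5, -0.5]
ft_force: [0.3, -0.6, -0.1]
width: 0.0004
```

```bash
python3 - <<'E'
from h import *
im=np.mean([camera("top")["img"].astype(float) for _ in range(4)],0)
cv2.imwrite("pics/t7.png",cv2.resize(im[140:210,315:415,::-1].clip(0,255).astype(np.uint8),None,fx=8,fy=8,interpolation=cv2.INTER_CUBIC))
a=camera("side")["img"][90:250,230:430,::-1]; cv2.imwrite(f"pics/s7.png",cv2.resize(a,None,fx=3.7,fy=3.7,interpolation=cv2.INTER_CUBIC))
print(read_state()["time"])
E
```

```text
20.3
```

View pics/t7.png

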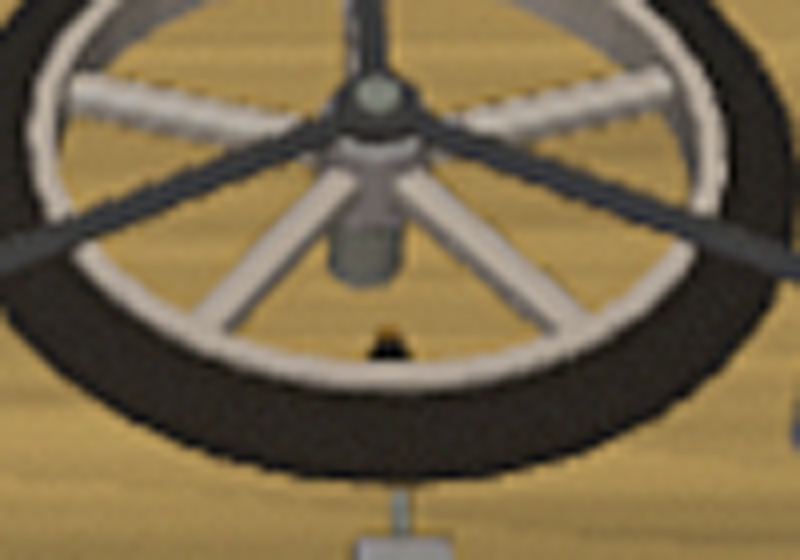

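View pics/s7.png

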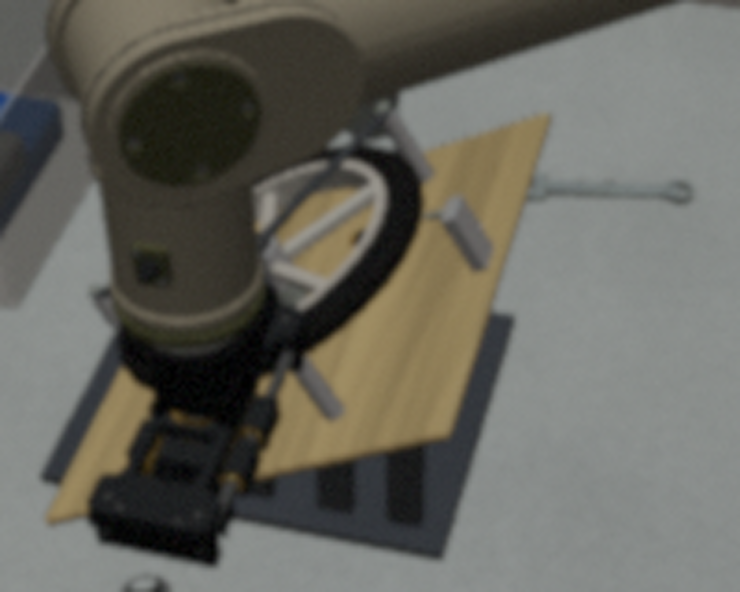

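```bash
python3 - <<'E'
from h import *
p=np.load("p.npy");T=camera("top")
def k(x,y,n,l,o=0):
    r,a=ray_wheel(T,(np.array((x,y))+.5)/8-.5+(315,140),p,n); print(l,round(r,4),round((a-o+180)%360-180,2))
k(388,340,0,'valve');k(388,355,0,'valve');k(401,495,0,'pin')
k(82,90,.0065,'-108',-108);k(213,318,.0065,'-36',-36);k(570,318,.0065,'36',36);k(665,83,.0065,'108',108)
k(377,96,.030,'hubbolt')
# spoke centreline via two points: bright top face, across-cut profile centroid
im=np.mean([camera("top")["img"].astype(float) for _ in range(4)],0)
from scipy.ndimage import map_coordinates
from numpy import degrees
hsv=cv2.cvtColor(im.clip(0,255).astype(np.uint8),cv2.COLOR_RGB2HSV)
def prof(nom,rs,ch):
    out=[]
    for r in rs:
        d=np.linspace(-.016,.016,65); w=[]
        P=[proj(T,pt(p,r,nom+degrees(x/r),.0065)) for x in d]
        v=map_coordinates(ch,[[q[1] for q in P],[q[0] for q in P]],order=1)
        w=np.clip(v-130,0,None); out.append(round(degrees((w*d).sum()/w.sum()/r),2) if w.sum()>0 else None)
    return out
for nom in(-108,-36,36,108): print(nom,prof(nom,(.06,.07,.08,.09,.1),im[:,:,2]))
E
```

```text
valve 0.083 0.03
valve 0.0899 -0.24
pin 0.1511 0.02
-108 0.1088 -1.01
-36 0.0979 -0.57
36 0.0998 1.05
108 0.1117 1.04
hubbolt 0.0047 -176.4
-108 [np.float64(-2.88), np.float64(-2.58), np.float64(-1.94), np.float64(-2.08), np.float64(-1.8)]
-36 [np.float64(-2.95), np.float64(-2.18), np.float64(-1.84), np.float64(-1.64), np.float64(-1.43)]
36 [np.float64(1.76), np.float64(1.23), np.float64(1.21), np.float64(1.06), np.float64(1.06)]
108 [np.float64(3.52), np.float64(3.02), np.float64(2.62), np.float64(1.82), np.float64(2.05)]
```

```bash
python3 - <<'E'
from h import *
cv2.imwrite("pics/tf.png",camera("top")["img"][:,:,::-1])
s=read_state();print(s["time"],s["ft_force"].round(1),abs(s["joint_vel"]).max())
E
```

```text
20.6 [-0.3  0.6  1. ] 0.0025111993029391226
```

View pics/tf.png

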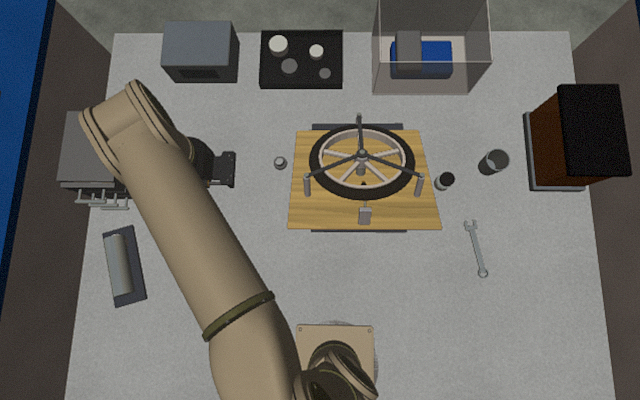

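```bash
python3 -c "
from bench import *
print(close_job())"
```

```text
the job is handed in; nothing more can be done
None
```

The valve stem now stands at the highest point of the wheel, in line with the index pin, and the job is handed in at about 20.6 s.

I turned the wheel about +155° with the shut fingertips, pushing one spoke after another through the upper window. There were three main strokes and a final 3° correction.

**Alignment:** in the last top view the valve came out at about -0.1° and the pin at about 0.0°. The four visible spokes scattered by about ±1° around their target angles by hand-picked points, and up to about ±2° near the rim by the brightness profile. Both averaged about 0°. My eye-picked pixels limit this to roughly ±1°.

**Other checks:**
- **Forces:** pushing forces stayed around 3 N in the readings at the end of each move.
- **Arm:** it was clear of the stand and standing still at hand-in.
- **Bystanders:** the cup, spanner, sealant jar and bearing cup looked unmoved in the last top view. The arm hid the reel, wash bottle and screwdriver there, so I could not check those three.
- **Side view:** the arm also partly blocked the last side view, so the final angle rests on the top camera alone. Mid-task, side-view angles differed from the top view by a few degrees.

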